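# Open the child-resistant solvent bottle

### The job

Before the antenna boards can be cleaned, open the square solvent bottle: press its child-resistant cap down and, keeping it pressed, turn it anticlockwise (seen from above) about a quarter turn until it comes free. Then lift the cap off and set it down, top up and flat, in the shallow black tray; do not drop it, and leave the loose antenna board and the solder spool near the work where they lie.

Things in the scene. Friction and masses are not known exactly. Their poses are not given: they have to be found in the camera images.
- bottle: White square bottle, 82 mm wide, held by a dark steel holder (base plate 136 mm square, 6 mm thick, collar to 42 mm high) that is screwed to the bench: it does not move or turn. Origin: centre of the holder's underside, on the bench. The shoulder begins 126 mm up; the round neck (42 mm) ends in the mouth's rim 180 mm above the bench, on the origin's vertical axis.
- cap: Inner part of the cap. Origin: on the cap's axis, centre of its underside; z up. Closed, it sits 167 mm above the bench; off the bottle, set flat, it rests on this underside. It leaves the bottle only when it has turned 25 to 90 degrees anticlockwise (its x axis against the bottle's; 0 when closed, stops just past either end); with less, lugs hold it down. A firm seal keeps it from turning along by itself.
- cap_top (a point): Centre of the top face of the cap's outer shell, on the cap's axis, 199.5 mm above the bench while closed and unpressed. The shell is black, round, 60 mm across, 30.5 mm high, ribbed skirt, arrows moulded on top: the part to grasp, at any angle, at its skirt. 50 mm from cap top down to the bottle's neck base and shoulder (150 mm up).
- cap_press (a joint): How far the outer shell is pressed down against its spring, m: 0 up, 0.004 fully down. The spring takes 5 N to start and about 15 N fully down. Teeth inside begin to meet the inner part's at 0.0015 and are well engaged from 0.003; pressed teeth can land tip on tip and then drop in within 30 degrees of turning. Let go, the shell springs up.
- cap_turn (a joint): Angle of the outer shell against the inner part of the cap, rad, anticlockwise from above positive, no end stops, any value at the start. Unpressed, the shell only clicks round (12 clicks a turn, under 0.2 N m) in either direction and the cap stays shut; pressed, the teeth carry the inner part along against about 0.4 N m of seal friction.
- tray: Shallow rectangular tray of black plastic, 200 x 150 mm outside (x, y), 15 mm high, walls and floor 3 mm, loose on the bench (0.6 kg). Origin: centre of its underside; the inside floor is 3 mm above it.
- board_patch_h: Bystander: flat antenna board with a large copper patch, 158 x 124 mm, 8 mm high at its connector; origin: centre of its underside.
- solder_spool: Bystander: spool of solder with black flanges standing on end, 54 mm across, 40 mm high; origin: centre of its underside.

How it is judged:
By the outcome, as a careful person would: the job done as asked, in the order asked, and still so for the second after the job is handed in, with the robot touching nothing.
It also fails if it takes over 51 s, if anything falls off the work surface, if the arm or the gripper's body presses on something with over 40 N, if the wrist force passes 120 N, or if a joint passes its speed limit or range.

### The arm

A 7-joint arm with a two-finger parallel gripper is mounted at the origin on the work surface; the furniture and walls round the work are solid. World frame = base frame: x ahead of the robot, y to its left, z up, the work surface at z = 0. Lengths are in m, angles in rad, forces in N, time in s.
With the tool pointing down it reaches from about 0.4 to 0.925 m from the base axis. Payload 5.6 kg.
Tool frame: the origin (TCP) lies on the centre line of the jaws, within the pads' length; the fingertips stand 11 mm ahead of it and the grasp point (between the pads) lies 8 mm behind it; z points along the fingers, y is the direction in which the jaws open and shut (so a half turn about z gives the same grasp; the last joint's range is limited). The gripper opens to 85 mm and grips with 20 to 120 N. Pads are 22 mm wide; open, the fingers measure 114 mm over their backs; the gripper's body (76 mm by 85 mm) begins 54 mm behind the grasp point. The pads swing forward as they close: fully open they stand 13 mm farther back than shut.
Start: joints at [1.137, 0.468, -0.012, 1.603, 0.006, 1.071, -0.056], TCP at [0.248, -0.601, 0.206] pointing down, gripper open.
Joint ranges: [-2.53, 2.53], [-0.31, 2.02], [-1.57, 1.55], [0.28, 2.44], [-1.29, 4.43], [0.15, 1.84], [-2.92, 2.92]. Speed limits (rad/s): [2.57, 2.57, 3.14, 3.14, 3.14, 3.14, 3.14].

### API

Orientations are given as a unit quaternion [x, y, z, w].
In Python, from workcell import sense, cams, env gives the robot as it stands.
- The arm moves only by the tool servo_tool, never from a script. Its argument "moves" is text: rows parted by semicolons, each of 7 numbers parted by spaces: the turn, a rotation vector about the tool's x, y, z in degrees, then the shift along the tool's x, y, z in mm, then the opening, from -1 (shut) to 1 (fully open). A call has 1 to 12 rows; each row is the pose to reach, as a shift and turn from the pose commanded when the call began, along the tool's axes at that moment; what a row does not reach only later rows make up. A row lasts 1/8 s, in which the tool goes at most 62.5 mm and 10.7 degrees, less where a joint would pass 70% of its speed; a pose out of reach is approached as far as the arm can. A call with a gripper value outside its range is refused whole. The fingers move at their own pace and stop on an object; "force" is the grip in N (left out, the last holds). Time passes only in rows, so rows that repeat a pose let the fingers close. It gives the time, the measured TCP pose, the force and the opening at its end, in the units of the state.
- sense(): the state, without advancing time (a new reading comes with each control period).
- cams.read_camera(name): name is "scene" or "top" or "wrist"; returns (picture, depth): 384x512x3 uint8, red, green, blue; 384x512 float32, m along the optical axis (not along the pixel's ray), 0 where there is no reading.
- cams.camera_model(name): a dict with "fx", "fy", "cx", "cy" (pixels), "cam_to_world" (4x4, takes a point from camera to world coordinates). Camera axes: x right, y down, z forward; pixel columns grow to the right and rows downward; lengths in m; the calibration is good to about 2 mm. A picture is of the moment at which its call begins: read the wrist's pose just before it. camera_model takes no time and is no camera call; for the wrist camera it gives the pose at the moment of the call.
- env.job_done(): hands the job in, once; it reports no verdict.
The state is a dict: "clock": time; "joint_positions": joint angles; "dq": joint speeds; "joint_torque": joint torques, N m; "tcp_pos": TCP position; "eef_rot": TCP orientation; "ft_force": force on the tool from outside, world axes, zero at the start; "wrist_torque": the same for the moment, N m; "opening": opening from 0.0 (shut) to 1.0 (fully open).
Only numpy, scipy, OpenCV 4.12 (cv2) and the standard library are available. Lean on these libraries where they do the work, as an engineer would, in place of code of your own. Each camera call takes 0.05 s, during which the arm holds its last target. There are 200 camera calls.

## Working session

There is one attempt and no reset: what is moved stays moved. The work goes in short steps, Python scripts to look and compute and a tool call to move; the robot and the scene stay as the last step left them, time stands still between calls to the robot, and variables do not carry over. Pictures are saved under pics/ and viewed, about 8 in all and at most 12, crops included, and the job is handed in when it is done.

Besides the shell and the picture viewer there is one more tool, called by a JSON object that holds its "method" and its "body", one argument or row to a line. servo_tool: Moves the arm, as the interface text tells. Its arguments: {"type":"object","properties":{"moves":{"type":"string"},"force":{"type":"number"}},"required":["moves"]}

```bash
mkdir -p pics; ls
python3 - <<'E'
from workcell import sense,cams
import numpy as np,cv2
s=sense();print({k:np.round(v,3) for k,v in s.items()})
for n in("scene","top"):
    p,d=cams.read_camera(n);np.savez(f"pics/{n}0.npz",p=p,d=d);cv2.imwrite(f"pics/{n}0.png",p[...,::-1])
    m=cams.camera_model(n);print(n,m)
E
```

```text
pics
{'clock': np.float64(0.0), 'joint_positions': array([ 1.137,  0.468, -0.012,  1.604,  0.006,  1.071, -0.056]), 'dq': array([-0.   , -0.002,  0.   , -0.001,  0.   , -0.   ,  0.   ]), 'joint_torque': array([ 1.0000e-03, -5.3238e+01,  2.2000e-02, -2.5130e+01,  1.1000e-02,
        8.0000e-03, -0.0000e+00]), 'tcp_pos': array([ 0.247, -0.6  ,  0.206]), 'eef_rot': array([ 0.981,  0.194, -0.   , -0.001]), 'ft_force': array([-0.717, -0.792, -0.274]), 'wrist_torque': array([ 0.035,  0.037, -0.01 ]), 'opening': np.float64(0.998)}
scene {'fx': 425.3166823207803, 'fy': 425.3166823207803, 'cx': 263.86444624911417, 'cy': 195.70760708740093, 'cam_to_world': array([[-0.79255985, -0.41525004,  0.44656051, -0.17539618],
       [-0.60964385,  0.55583185, -0.56514186,  0.72374165],
       [-0.01353737, -0.72015162, -0.69368464,  1.03996668],
       [ 0.        ,  0.        ,  0.        ,  1.        ]])}
top {'fx': 415.3113584380121, 'fy': 415.3113584380121, 'cx': 260.35622327561674, 'cy': 196.7237143350381, 'cam_to_world': array([[-0.00340485, -0.99813782,  0.06090403,  0.31827637],
       [-0.99996831,  0.00383673,  0.00697551, -0.01985312],
       [-0.00719619, -0.06087835, -0.99811925,  1.74800886],
       [ 0.        ,  0.        ,  0.        ,  1.        ]])}
```

View pics/scene0.png

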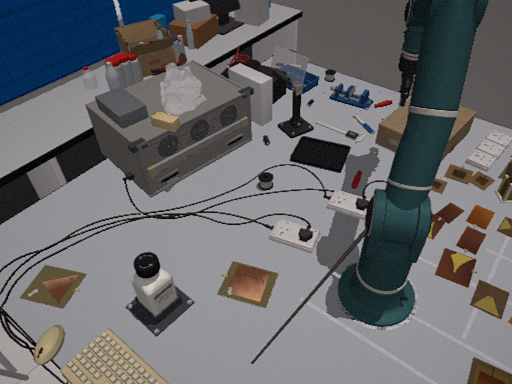

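View pics/top0.png

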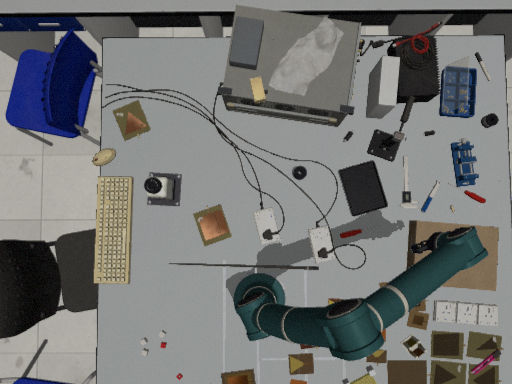

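The top view shows the bottle's cap at about (153,186), the tray at (363,188), the spool at (300,173), boards at (212,225) and (131,120), and a thin rod at rows 263–268.

```bash
cat > h.py <<'E'
import numpy as np,cv2
from workcell import cams,sense
def cloud(d,m):
    v,u=np.mgrid[:384,:512]
    P=np.stack([(u-m['cx'])/m['fx']*d,(v-m['cy'])/m['fy']*d,d],-1)
    T=np.array(m['cam_to_world']);W=P@T[:3,:3].T+T[:3,3];W[d==0]=np.nan;return W
E
python3 - <<'E'
from h import *
np.set_printoptions(precision=3,suppress=True)
D=np.load('pics/top0.npz');W=cloud(D['d'],cams.camera_model('top'))
for n,(u,v) in dict(cap=(153,186),bot=(163,188),plate=(178,203),tray=(363,188),spool=(300,173),b1=(212,225),b2=(131,120),rod=(240,265),rod2=(180,264),psu=(267,227),psu2=(320,240),iron=(385,145)).items(): print(n,W[v,u])
def fit(lo,hi,box):
    x0,x1,y0,y1=box
    M=(W[...,2]>lo)&(W[...,2]<hi)&(W[...,0]>x0)&(W[...,0]<x1)&(W[...,1]>y0)&(W[...,1]<y1)
    p=W[M];print(M.sum(),p.mean(0) if len(p) else 0,(p.min(0)+p.max(0))/2,p.max(0)-p.min(0)); return p
p=fit(.19,.21,(.15,.6,.2,.6))
t=D['p'].astype(int).sum(2)
# tray: dark pixels
M=np.zeros_like(t,bool);M[155:220,333:392]=t[155:220,333:392]<120
P=W[M][:,:2].astype(np.float32);P=P[~np.isnan(P[:,0])];print('tray',cv2.minAreaRect(P))
D=np.load('pics/scene0.npz');W=cloud(D['d'],cams.camera_model('scene'))
p=fit(.192,.21,(.15,.6,.2,.6))
for u,v in((147,258),(315,300),(320,152),(265,360)):print(W[v,u])
E
```

```text
cap [0.455 0.394 0.197]
bot [0.452 0.369 0.144]
plate [0.4   0.339 0.003]
tray [ 0.46  -0.44   0.003]
spool [ 0.525 -0.176 -0.003]
b1 [0.307 0.195 0.005]
b2 [ 0.756  0.545 -0.001]
rod [0.141 0.078 0.01 ]
rod2 [0.145 0.327 0.01 ]
psu [ 0.298 -0.035  0.019]
psu2 [ 0.243 -0.254  0.022]
iron [ 0.634 -0.523  0.047]
208 [0.46  0.397 0.2  ] [0.46  0.397 0.2  ] [0.057 0.06  0.02 ]
tray ((0.4727132320404053, -0.46820399165153503), (0.21369731426239014, 0.2534124553203583), 23.079761505126953)
410 [0.457 0.4   0.199] [0.459 0.4   0.198] [0.063 0.059 0.012]
[0.461 0.39  0.201]
[ 0.122  0.125 -0.   ]
[ 0.469 -0.453 -0.001]
[0.128 0.348 0.003]
```

```bash
cat >> h.py <<'E'
from scipy.spatial.transform import Rotation as R
def rows(wps, s=None):
    """wps: (x,y,z,yaw_ccw_deg_from_current) -> rows in tool axes"""
    s=s or sense();Q=R.from_quat(s['eef_rot']).as_matrix();p=np.array(s['tcp_pos'])
    for x,y,z,a in wps: print('0 0',round(-a),*np.round(Q.T@(np.array([x,y,z])-p)*1000).astype(int))
E
python3 - <<'E'
from h import *
w=[]
for i in range(1,13):
    a=-67.6+5.2*i; t=np.radians(a);r=.649+(.608-.649)*i/21
    w.append((r*np.cos(t),r*np.sin(t),.206+.094*i/12,5.2*i))
rows(w)
E
```

```text
0 0 -5 59 -5 -8
0 0 -10 117 -15 -16
0 0 -16 173 -30 -24
0 0 -21 228 -50 -32
0 0 -26 280 -75 -39
0 0 -31 330 -105 -47
0 0 -36 377 -138 -55
0 0 -42 421 -176 -63
0 0 -47 460 -217 -71
0 0 -52 496 -262 -78
0 0 -57 528 -310 -86
0 0 -62 554 -360 -94
```

{"method": "servo_tool", "body": {
  "moves": "0 0 -5 59 -5 -8 1;0 0 -10 117 -15 -16 1;0 0 -16 173 -30 -24 1;0 0 -21 228 -50 -32 1;0 0 -26 280 -75 -39 1;0 0 -31 330 -105 -47 1;0 0 -36 377 -138 -55 1;0 0 -42 421 -176 -63 1;0 0 -47 460 -217 -71 1;0 0 -52 496 -262 -78 1;0 0 -57 528 -310 -86 1;0 0 -62 554 -360 -94 1"
}}

```text
clock: 1.6
tcp_pos: [0.6227, -0.0552, 0.3001]
eef_rot: [0.74, 0.673, -0.0, -0.0]
ft_force: [0.4, -0.4, -0.1]
opening: 1.0
```

Run:
```python
from h import *
s=sense();print(s['tcp_pos'],s['joint_positions'])
p=s['tcp_pos'];a0=np.degrees(np.arctan2(p[1],p[0]));print(a0)
w=[];n=9;r0=np.hypot(p[0],p[1])
for i in range(1,n+1):
    a=a0+(40.8-a0)*i/n; t=np.radians(a);r=r0+(.608-r0)*i/n
    w.append((r*np.cos(t),r*np.sin(t),.30,a-a0))
rows(w)
```

```text
[ 0.62274233 -0.0552432   0.30012981] [ 0.35952687  0.39314036 -0.43845599  1.53486908  0.17187423  1.25273069
 -0.19852769]
-5.0694134246113975
0 0 -5 55 -5 0
0 0 -10 110 -14 0
0 0 -15 163 -29 0
0 0 -20 215 -48 0
0 0 -25 264 -71 0
0 0 -31 312 -99 0
0 0 -36 356 -131 0
0 0 -41 397 -166 0
0 0 -46 435 -205 0
```

{"method": "servo_tool", "body": {
  "moves": "0 0 -5 55 -5 0 1;0 0 -10 110 -14 0 1;0 0 -15 163 -29 0 1;0 0 -20 215 -48 0 1;0 0 -25 264 -71 0 1;0 0 -31 312 -99 0 1;0 0 -36 356 -131 0 1;0 0 -41 397 -166 0 1;0 0 -46 435 -205 0 1;0 0 -46 435 -205 0 1"
}}

```text
clock: 2.85
tcp_pos: [0.4564, 0.4001, 0.3006]
eef_rot: [0.415, 0.91, 0.0, -0.001]
ft_force: [-0.3, -0.1, -0.1]
opening: 1.002
```

Run:
```python
from h import *
np.set_printoptions(precision=3,suppress=True)
s=sense();print(s['tcp_pos'],s['joint_positions'])
m=cams.camera_model('wrist');p,d=cams.read_camera('wrist')
cv2.imwrite('pics/w1.png',p[...,::-1]);W=cloud(d,m)
M=(W[...,2]>.19)&(W[...,2]<.21)&(np.hypot(W[...,0]-.46,W[...,1]-.397)<.07)
q=W[M];print(M.sum(),q.mean(0),(q.min(0)+q.max(0))/2,np.ptp(q,0))
if len(q):print(cv2.minEnclosingCircle(q[:,:2].astype(np.float32)),np.median(q[:,2]))
for n in('scene','top'):
  p,d=cams.read_camera(n);np.savez(f'pics/{n}1.npz',p=p,d=d)
W=cloud(d,cams.camera_model('top'))
B=(abs(W[...,0]-.46)<.25)&(abs(W[...,1]+.44)<.25)
M=B&(W[...,2]>.009)&(W[...,2]<.02);print('tray rim',cv2.minAreaRect(W[M&(abs(W[...,0]-.46)<.14)&(abs(W[...,1]+.44)<.13)][:,:2].astype(np.float32)))
c=p[130:245,310:440,::-1];cv2.imwrite('pics/tray1.png',cv2.resize(c,None,fx=5,fy=5))
```

```text
[0.456 0.4   0.301] [-0.225  0.423 -0.744  1.566  0.293  1.268 -0.298]
2998 [0.458 0.399 0.199] [0.459 0.398 0.196] [0.06  0.06  0.012]
((0.45879918336868286, 0.39751794934272766), 0.03031863644719124) 0.19954482630222842
tray rim ((0.4650048017501831, -0.43999460339546204), (0.2548081874847412, 0.2706858217716217), 88.86703491210938)
```

View pics/w1.png

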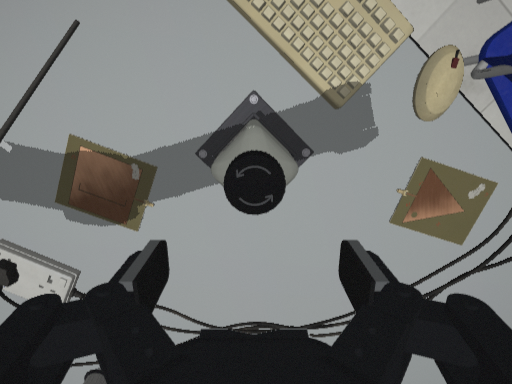

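View pics/tray1.png

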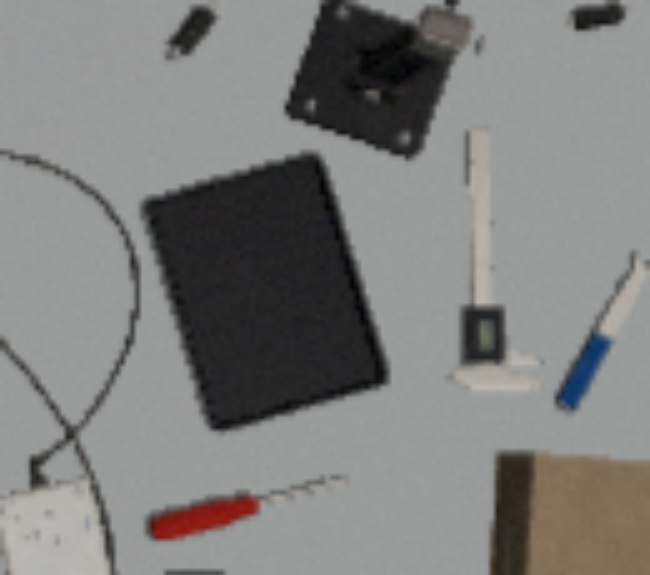

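The wrist view shows the cap at (254,182), which measures (0.459, 0.398, 0.1995). The tray crop's corners put its centre near (0.459, -0.441). Next I descend and grip.

{"method": "servo_tool", "body": {
  "moves": "0 0 0 -3 1 40 1;0 0 0 -3 1 80 1;0 0 0 -3 1 105 1;0 0 0 -3 1 119 1;0 0 0 -3 1 119 1;0 0 0 -3 1 119 1",
  "force": 80
}}

```text
clock: 3.75
tcp_pos: [0.4648, 0.3945, 0.1826]
eef_rot: [0.42, 0.908, 0.001, 0.0]
ft_force: [-0.3, 0.4, -0.5]
opening: 1.001
```

{"method": "servo_tool", "body": {
  "moves": "0 0 0 0 0 0 -1;0 0 0 0 0 0 -1;0 0 0 0 0 0 -1;0 0 0 0 0 0 -1;0 0 0 0 0 0 -1;0 0 0 0 0 0 -1",
  "force": 80
}}

```text
clock: 4.5
tcp_pos: [0.4639, 0.3942, 0.1814]
eef_rot: [0.42, 0.908, -0.0, -0.0]
ft_force: [-0.6, 1.5, 0.5]
opening: -0.002
```

Run:
```python
from h import *
s=sense();print({k:np.round(v,3) for k,v in s.items()})
p,d=cams.read_camera('wrist');q,_=cams.read_camera('scene')
c=cv2.resize(q[200:344,70:262],(512,384))
cv2.imwrite('pics/w2.png',np.vstack([p,c])[...,::-1][::1]) 
im=np.hstack([p,c])[...,::-1];cv2.imwrite('pics/w2.png',cv2.resize(im,(800,300)))
```

```text
{'clock': np.float64(4.5), 'joint_positions': array([-0.251,  0.531, -0.691,  1.697,  0.381,  1.052, -0.362]), 'dq': array([ 0.   , -0.   ,  0.   , -0.001,  0.   ,  0.002,  0.001]), 'joint_torque': array([-1.0000e-03, -4.8811e+01, -9.0400e+00, -2.3114e+01,  1.1000e-02,
        2.0000e-03,  0.0000e+00]), 'tcp_pos': array([0.464, 0.394, 0.181]), 'eef_rot': array([ 0.42 ,  0.908, -0.   , -0.   ]), 'ft_force': array([-0.56 ,  1.527,  0.473]), 'wrist_torque': array([ 0.058, -0.053, -0.039]), 'opening': np.float64(-0.002)}
```

View pics/w2.png

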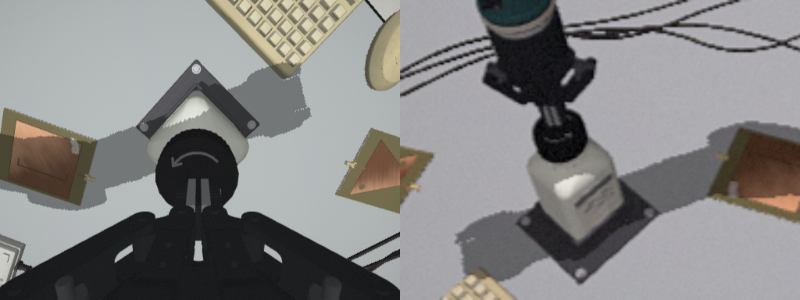

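The picture shows the fingers shut over the cap (scene half about (565,130)), not around its skirt. I'll check where they really are by depth.

Run:
```python
from h import *
np.set_printoptions(precision=3,suppress=True)
for n in('scene','wrist'):
    m=cams.camera_model(n);p,d=cams.read_camera(n);W=cloud(d,m);np.savez(f'pics/{n}3.npz',p=p,d=d,W=W)
    if n=='scene':
        for v in range(246,276,3): print(v,[tuple(np.round(W[v,u],3)) for u in (141,145,149,153)])
        c=p[220:300,110:190]
    else:
        for v in range(200,300,15): print(v,[tuple(np.round(W[v,u],3)) for u in (230,247,262,290)])
    
cv2.imwrite('pics/s3.png',cv2.resize(c,(640,640),interpolation=cv2.INTER_CUBIC)[...,::-1])
```

```text
246 [(np.float64(0.451), np.float64(0.4), np.float64(0.265)), (np.float64(0.446), np.float64(0.393), np.float64(0.262)), (np.float64(0.437), np.float64(0.389), np.float64(0.264)), (np.float64(0.431), np.float64(0.382), np.float64(0.261))]
249 [(np.float64(0.453), np.float64(0.402), np.float64(0.253)), (np.float64(0.447), np.float64(0.395), np.float64(0.251)), (np.float64(0.636), np.float64(0.283), np.float64(-0.0)), (np.float64(0.627), np.float64(0.274), np.float64(-0.002))]
252 [(np.float64(0.458), np.float64(0.402), np.float64(0.239)), (np.float64(0.455), np.float64(0.393), np.float64(0.232)), (np.float64(0.456), np.float64(0.383), np.float64(0.221)), (np.float64(0.618), np.float64(0.282), np.float64(-0.002))]
255 [(np.float64(0.459), np.float64(0.404), np.float64(0.228)), (np.float64(0.455), np.float64(0.396), np.float64(0.223)), (np.float64(0.465), np.float64(0.381), np.float64(0.201)), (np.float64(0.456), np.float64(0.375), np.float64(0.202))]
258 [(np.float64(0.461), np.float64(0.405), np.float64(0.216)), (np.float64(0.452), np.float64(0.4), np.float64(0.218)), (np.float64(0.45
[... 2254 characters left out ...]
0.451), np.float64(0.392), np.float64(0.235)), (np.float64(0.455), np.float64(0.4), np.float64(0.241)), (np.float64(0.459), np.float64(0.404), np.float64(0.242)), (np.float64(0.585), np.float64(0.327), np.float64(0.002))]
275 [(np.float64(0.45), np.float64(0.396), np.float64(0.254)), (np.float64(0.454), np.float64(0.401), np.float64(0.254)), (np.float64(0.459), np.float64(0.404), np.float64(0.253)), (np.float64(0.466), np.float64(0.411), np.float64(0.255))]
290 [(np.float64(0.45), np.float64(0.397), np.float64(0.262)), (np.float64(0.458), np.float64(0.396), np.float64(0.254)), (np.float64(0.459), np.float64(0.403), np.float64(0.262)), (np.float64(0.466), np.float64(0.41), np.float64(0.262))]
```

View pics/s3.png

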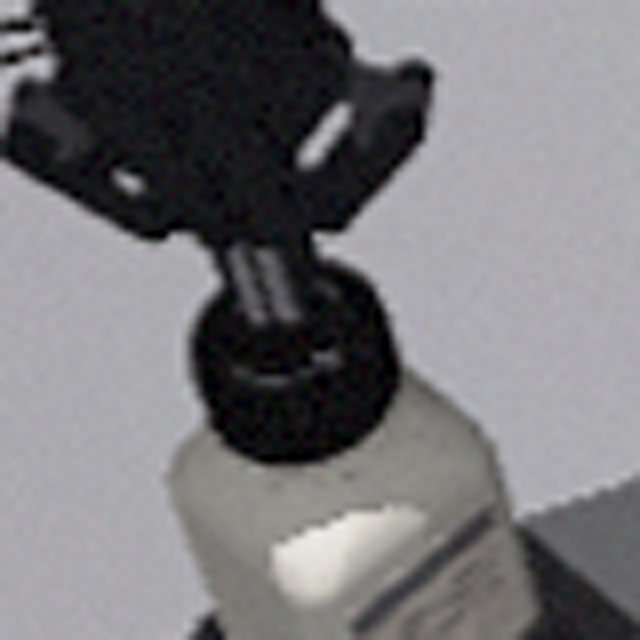

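The fingertips are shut just above the cap's top, at z ≈ 0.201 with TCP reading 0.181. So the real tips sit about 30 mm higher than the stated 11 mm ahead of the TCP. The horizontal position agrees, apart from a 6 mm centring error. I'll open, recentre, and go down in steps, checking force and a picture.

{"method": "servo_tool", "body": {
  "moves": "0 0 0 0 0 -5 1;0 0 0 3 0 -5 1;0 0 0 6 0 -5 1;0 0 0 6 0 -5 1;0 0 0 6 0 -5 1;0 0 0 6 0 0 1;0 0 0 6 0 8 1;0 0 0 6 0 14 1;0 0 0 6 0 18 1;0 0 0 6 0 18 1"
}}

```text
clock: 5.95
tcp_pos: [0.4599, 0.3986, 0.163]
eef_rot: [0.42, 0.908, -0.0, -0.0]
ft_force: [0.7, 0.5, -0.2]
opening: 1.002
```

Run:
```python
from h import *
np.set_printoptions(precision=3,suppress=True)
s=sense();print(s['tcp_pos'],s['ft_force'],s['opening'])
p,d=cams.read_camera('wrist');q,e=cams.read_camera('scene')
W=cloud(d,cams.camera_model('wrist'))
M=(W[...,2]>.195)&(W[...,2]<.205)&(np.hypot(W[...,0]-.46,W[...,1]-.397)<.033)
k=W[M];print(M.sum(),cv2.minEnclosingCircle(k[:,:2].astype(np.float32)))
c=cv2.resize(q[200:320,70:230],(512,384),interpolation=cv2.INTER_CUBIC)
cv2.imwrite('pics/w4.png',cv2.resize(np.hstack([p,c])[...,::-1],(800,300)))
```

```text
[0.46  0.399 0.163] [ 0.688  0.455 -0.243] 1.002478609718507
10112 ((0.4586755037307739, 0.3976948857307434), 0.030482463538646698)
```

View pics/w4.png

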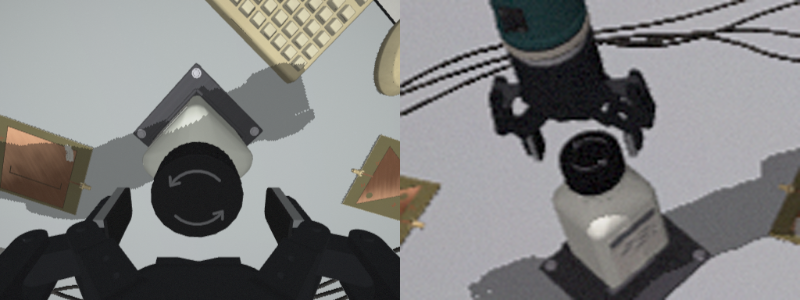

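The picture shows the open tips straddling the cap, level with its top and centred. I'll lower 16 mm more and close.

{"method": "servo_tool", "body": {
  "moves": "0 0 0 -1 -1 8 1;0 0 0 -1 -1 16 1;0 0 0 -1 -1 16 1;0 0 0 -1 -1 16 -1;0 0 0 -1 -1 16 -1;0 0 0 -1 -1 16 -1;0 0 0 -1 -1 16 -1;0 0 0 -1 -1 16 -1",
  "force": 80
}}

```text
clock: 7.05
tcp_pos: [0.4599, 0.3974, 0.1483]
eef_rot: [0.42, 0.908, 0.0, 0.0]
ft_force: [-1.4, -2.8, 5.0]
opening: 0.682
```

Run:
```python
from h import *
np.set_printoptions(precision=3,suppress=True)
s=sense();print(s['tcp_pos'],s['ft_force'],s['wrist_torque'],s['opening'],s['joint_positions'])
q,e=cams.read_camera('scene')
c=cv2.resize(q[215:305,95:215],(800,600),interpolation=cv2.INTER_CUBIC)
cv2.imwrite('pics/s5.png',c[...,::-1])
```

```text
[0.46  0.397 0.148] [-1.386 -2.771  4.994] [-0.474  0.455  0.027] 0.6820838095623676 [-0.273  0.566 -0.673  1.728  0.411  0.993 -0.394]
```

View pics/s5.png

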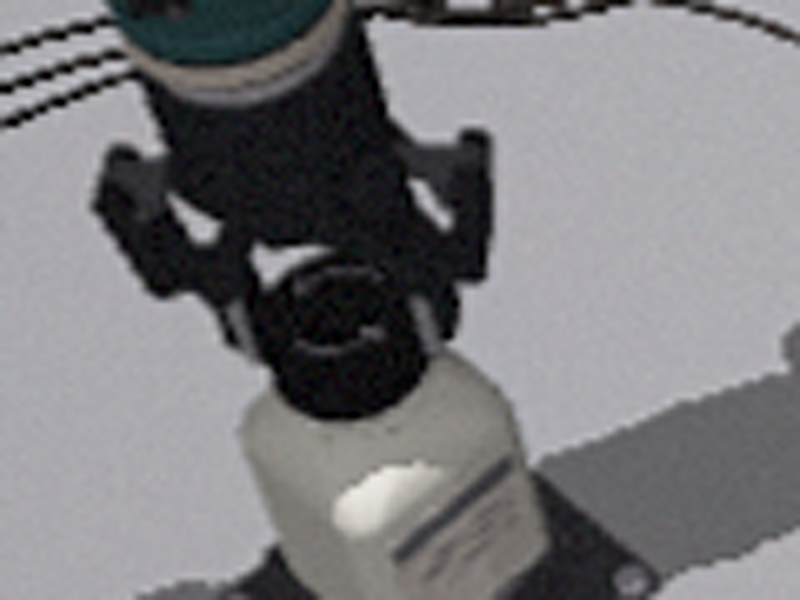

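The grip holds the skirt: opening 0.682, about 58 mm. Now I press.

{"method": "servo_tool", "body": {
  "moves": "0 0 0 0 0 1 -1;0 0 0 0 0 2 -1;0 0 0 0 0 3 -1;0 0 0 0 0 4 -1;0 0 0 0 0 5 -1;0 0 0 0 0 5 -1",
  "force": 90
}}

```text
clock: 7.85
tcp_pos: [0.46, 0.3975, 0.1444]
eef_rot: [0.42, 0.908, 0.0, 0.001]
ft_force: [-4.4, -4.6, 13.5]
opening: 0.682
```

{"method": "servo_tool", "body": {
  "moves": "0 0 0 0 0 1 -1;0 0 0 0 0 2 -1;0 0 0 0 0 3 -1;0 0 0 0 0 3 -1;0 0 -4 0 0 3 -1;0 0 -8 0 0 3 -1;0 0 -12 0 0 3 -1;0 0 -16 0 0 3 -1;0 0 -20 0 0 3 -1;0 0 -20 0 0 3 -1"
}}

```text
clock: 9.1
tcp_pos: [0.4603, 0.3988, 0.143]
eef_rot: [0.255, 0.967, 0.001, 0.001]
ft_force: [-5.1, -4.2, 19.2]
opening: 0.679
```

Run:
```python
from h import *
s=sense();print(s['tcp_pos'],s['ft_force'],s['wrist_torque'],s['opening'],s['joint_positions'])
```

```text
[0.46028147 0.39881345 0.14295461] [-5.07542211 -4.17355256 19.18429509] [-0.95607584  1.09122935 -0.10535691] 0.6787940099180982 [-0.22464056  0.59870433 -0.74969476  1.72779822  0.47429979  1.00154065
 -0.09454548]
```

{"method": "servo_tool", "body": {
  "moves": "0 0 -5 0 0 0 -1;0 0 -10 0 0 0 -1;0 0 -15 0 0 0 -1;0 0 -20 0 0 0 -1"
}}

```text
clock: 9.6
tcp_pos: [0.4605, 0.3992, 0.1431]
eef_rot: [0.083, 0.997, 0.001, 0.002]
ft_force: [-3.8, -1.8, 19.8]
opening: 0.681
```

Run:
```python
from h import *
s=sense();print(s['tcp_pos'],s['ft_force'],s['wrist_torque'],s['opening'],s['joint_positions'])
```

```text
[0.4604624  0.39920508 0.14309975] [-3.77372454 -1.83461379 19.7883137 ] [-0.71630928  0.88934426 -0.1768417 ] 0.6805580825134709 [-0.17515889  0.62884769 -0.82850389  1.72442871  0.53323343  1.02408939
  0.21206811]
```

{"method": "servo_tool", "body": {
  "moves": "0 0 -5 0 0 1 -1;0 0 -10 0 0 2 -1;0 0 -15 0 0 2 -1;0 0 -20 0 0 2 -1;0 0 -25 0 0 2 -1;0 0 -30 0 0 2 -1"
}}

```text
clock: 10.35
tcp_pos: [0.4614, 0.4007, 0.1425]
eef_rot: [-0.178, 0.984, 0.002, 0.003]
ft_force: [-3.0, -1.3, 23.5]
opening: 0.682
```

Run:
```python
from h import *
s=sense();print(s['tcp_pos'],s['ft_force'],s['wrist_torque'],s['opening'],s['joint_positions'],R.from_quat(s['eef_rot']).as_rotvec())
```

```text
[0.46141552 0.40067538 0.14249251] [-2.96214328 -1.34951215 23.51948874] [-0.48733758  0.63861945 -0.26491942] 0.6822623320150345 [-0.10826058  0.68236132 -0.94334101  1.71983201  0.62577408  1.0613248
  0.66721338] [-0.55822561  3.08493515  0.00742622]
```

{"method": "servo_tool", "body": {
  "moves": "0 0 -5 0 0 0 -1;0 0 -10 0 0 0 -1;0 0 -15 0 0 0 -1;0 0 -15 0 0 0 -1;0 0 -15 0 0 -3 -1;0 0 -15 0 0 -6 -1;0 0 -15 0 0 -9 -1;0 0 -15 0 0 -11 -1;0 0 -15 0 0 -11 -1"
}}

```text
clock: 11.48
tcp_pos: [0.4603, 0.3986, 0.1489]
eef_rot: [-0.304, 0.953, 0.001, 0.001]
ft_force: [0.4, 3.5, 2.9]
opening: 0.681
```

Run:
```python
from h import *
s=sense();print(s['tcp_pos'],s['ft_force'],s['wrist_torque'],s['opening'],s['joint_positions'])
```

```text
[0.4602543  0.39858553 0.14885815] [0.4166453  3.51258299 2.85413128] [ 1.02991406 -0.30822711 -0.0367685 ] 0.6814695289771587 [-0.07199198  0.70417736 -1.00530792  1.71409723  0.65978226  1.0987101
  0.9027878 ]
```

{"method": "servo_tool", "body": {
  "moves": "0 0 0 0 0 -1 -1;0 0 0 0 0 -2 -1;0 0 0 0 0 -3 -1;0 0 0 0 0 -3 -1"
}}

```text
clock: 11.98
tcp_pos: [0.46, 0.3985, 0.1507]
eef_rot: [-0.304, 0.953, 0.001, 0.0]
ft_force: [1.4, 8.1, -5.1]
opening: 0.68
```

{"method": "servo_tool", "body": {
  "moves": "0 0 0 0 0 -1 -1;0 0 0 0 0 -2 -1;0 0 0 0 0 -2 -1"
}}

```text
clock: 12.35
tcp_pos: [0.4598, 0.3986, 0.1527]
eef_rot: [-0.304, 0.953, 0.001, 0.0]
ft_force: [1.9, 7.4, -3.9]
opening: 0.681
```

{"method": "servo_tool", "body": {
  "moves": "0 0 0 0 0 -1 -1;0 0 0 0 0 -2 -1;0 0 0 0 0 -3 -1;0 0 0 0 0 -4 -1;0 0 0 0 0 -4 -1"
}}

```text
clock: 12.98
tcp_pos: [0.4597, 0.3986, 0.1566]
eef_rot: [-0.304, 0.953, 0.001, 0.0]
ft_force: [1.0, 6.9, -5.0]
opening: 0.68
```

Run:
```python
from h import *
np.set_printoptions(precision=4,suppress=True)
s=sense();print(s['tcp_pos'],s['ft_force'],s['wrist_torque'],s['opening'])
W=cloud(cams.read_camera('wrist')[1],cams.camera_model('wrist'))
M=(W[...,2]>.18)&(W[...,2]<.225)&(np.hypot(W[...,0]-.46,W[...,1]-.398)<.022)
k=W[M];print(M.sum(),np.percentile(k[:,2],[10,50,90]))
```

```text
[0.4597 0.3986 0.1566] [ 0.9517  6.8881 -4.9862] [ 1.6412 -0.382   0.0305] 0.6797012914893944
6410 [0.2069 0.2077 0.2085]
```

The cap's top has risen with the gripper, to 0.2077, so it is free and sliding up the neck. I'll keep lifting.

{"method": "servo_tool", "body": {
  "moves": "0 0 0 0 0 -3 -1;0 0 0 0 0 -6 -1;0 0 0 0 0 -9 -1;0 0 0 0 0 -12 -1;0 0 0 0 0 -20 -1;0 0 0 0 0 -40 -1;0 0 0 0 0 -70 -1;0 0 0 0 0 -100 -1;0 0 0 0 0 -100 -1;0 0 0 0 0 -100 -1"
}}

```text
clock: 14.28
tcp_pos: [0.4599, 0.3969, 0.2572]
eef_rot: [-0.304, 0.953, -0.0, -0.0]
ft_force: [0.2, 0.2, -1.8]
opening: 0.683
```

Run:
```python
from h import *
np.set_printoptions(precision=4,suppress=True)
s=sense();p=s['tcp_pos'];print(p,s['ft_force'],s['wrist_torque'],s['opening'],s['joint_positions'])
W=cloud(cams.read_camera('wrist')[1],cams.camera_model('wrist'))
M=(W[...,2]>p[2]+.03)&(W[...,2]<p[2]+.07)&(np.hypot(W[...,0]-p[0],W[...,1]-p[1])<.022)
k=W[M];print('captop-tcp',M.sum(),np.percentile(k[:,2],[10,50,90])-p[2])
A=np.c_[k[:,:2],np.ones(len(k))];c=np.linalg.lstsq(A,k[:,2],rcond=None)[0];print('slope',c)
q,e=cams.read_camera('scene');W=cloud(e,cams.camera_model('scene'));
cv2.imwrite('pics/s6.png',cv2.resize(q[160:310,60:260],(800,600))[...,::-1])
# iron height
p,d=cams.read_camera('top');W=cloud(d,cams.camera_model('top'))
M=(np.hypot(W[...,0]-.62,W[...,1]+.53)<.16)&(W[...,2]>.05)&(W[...,1]<-.3)
k=W[M];print('iron',k.max(0),k.min(0))
t0=np.radians(np.arange(41,-46,-5.8));print(len(t0))
```

```text
[0.4599 0.3969 0.2572] [ 0.2499  0.2067 -1.7699] [-0.0456  0.0183 -0.0457] 0.6831033518672427 [-0.0204  0.6012 -1.0904  1.6082  0.5525  1.2752  0.9826]
captop-tcp 6400 [0.0497 0.0505 0.0513]
slope [-0.0026 -0.0016  0.3096]
iron [ 0.7775 -0.4573  0.2124] [ 0.6239 -0.5867  0.0506]
15
```

View pics/s6.png

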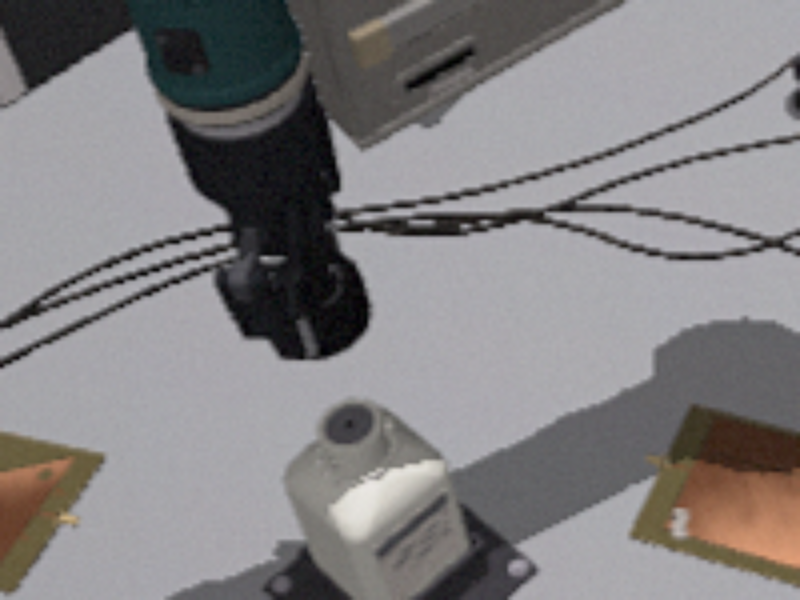

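The picture shows the cap held level above the open bottle, whose mouth is at about (350,425). The iron stand lies at x > 0.62 and y < -0.45, clear of the drop spot. Next is the carry.

```bash
cat > arc.py <<'E'
from h import *
import sys
a1,r1,z1,n=map(float,sys.argv[1:]);n=int(n)
s=sense();p=s['tcp_pos'];a0=np.degrees(np.arctan2(p[1],p[0]));r0=np.hypot(p[0],p[1]);w=[]
for i in range(1,n+1):
    f=i/n;a=a0+(a1-a0)*f;t=np.radians(a);r=r0+(r1-r0)*f
    w.append((r*np.cos(t),r*np.sin(t),p[2]+(z1-p[2])*f,a-a0))
rows(w)
E
python3 arc.py -8 .615 .25 10
```

```text
0 0 5 -3 -52 1
0 0 10 -3 -103 1
0 0 15 3 -155 2
0 0 20 13 -206 3
0 0 24 27 -256 3
0 0 29 45 -305 4
0 0 34 67 -352 5
0 0 39 94 -397 5
0 0 44 124 -440 6
0 0 49 158 -480 7
```

{"method": "servo_tool", "body": {
  "moves": "0 0 3 -2 -30 1 -1;0 0 8 -3 -75 1 -1;0 0 13 1 -125 2 -1;0 0 18 8 -175 2 -1;0 0 22 18 -222 3 -1;0 0 27 35 -275 3 -1;0 0 32 58 -330 4 -1;0 0 37 82 -378 5 -1;0 0 41 108 -420 6 -1;0 0 45 135 -455 6 -1;0 0 49 158 -480 7 -1;0 0 49 158 -480 7 -1"
}}

```text
clock: 15.92
tcp_pos: [0.6083, -0.0898, 0.249]
eef_rot: [0.122, 0.993, -0.001, -0.001]
ft_force: [0.5, 0.3, -1.5]
opening: 0.683
```

```bash
python3 arc.py -44 .619 .18 9; python3 -c "
from h import *
print(sense()['joint_positions'])"
```

```text
0 0 4 -3 -42 8
0 0 8 -3 -85 15
0 0 12 -1 -127 23
0 0 16 5 -169 31
0 0 20 14 -211 39
0 0 24 25 -252 46
0 0 28 39 -292 54
0 0 32 56 -331 62
0 0 36 76 -369 70
[ 0.71681107  0.53254821 -0.88213941  1.60402772  0.4325901   1.21471409
  1.07478528]
```

{"method": "servo_tool", "body": {
  "moves": "0 0 4 -3 -42 8 -1;0 0 8 -3 -85 15 -1;0 0 12 -1 -127 23 -1;0 0 16 5 -169 31 -1;0 0 20 14 -211 39 -1;0 0 24 25 -252 46 -1;0 0 28 39 -292 54 -1;0 0 32 56 -331 62 -1;0 0 36 76 -369 70 -1;0 0 36 76 -369 70 -1;0 0 36 76 -369 70 -1"
}}

```text
clock: 17.3
tcp_pos: [0.4493, -0.4248, 0.1802]
eef_rot: [0.419, 0.908, 0.001, -0.0]
ft_force: [0.2, 1.2, -0.6]
opening: 0.679
```

Run:
```python
from h import *
np.set_printoptions(precision=4,suppress=True)
s=sense();p=s['tcp_pos'];print(p,s['ft_force'],s['opening'],s['joint_positions'])
q,d=cams.read_camera('wrist');W=cloud(d,cams.camera_model('wrist'))
M=(W[...,2]>p[2]+.03)&(W[...,2]<p[2]+.07)&(np.hypot(W[...,0]-p[0],W[...,1]-p[1])<.022)
k=W[M];print('captop-tcp',M.sum(),np.percentile(k[:,2],[10,50,90])-p[2])
q2,d2=cams.read_camera('top')
cv2.imwrite('pics/w7.png',cv2.resize(np.hstack([q,q2]),(800,300))[...,::-1])
rows([(.450,-.435,.05,0),(.450,-.435,-.012,0)])
B=(abs(W[...,2]-.004)<.012)&(q.astype(int).sum(2)<110)&(np.hypot(W[...,0]-.46,W[...,1]+.44)<.14)
k=W[B];print(B.sum(),cv2.minAreaRect(k[:,:2].astype(np.float32)),np.median(k[:,2]))
```

```text
[ 0.4493 -0.4248  0.1802] [ 0.188   1.1907 -0.5652] 0.6789451568944707 [ 1.1926  0.5437 -0.6727  1.6746  0.3773  1.0576  1.1088]
captop-tcp 6496 [0.0506 0.0513 0.0522]
0 0 0 -8 -7 131
0 0 0 -8 -7 193
2358 ((0.45911842584609985, -0.43697455525398254), (0.19794897735118866, 0.1486545354127884), 16.258392333984375) 0.003693140125575839
```

View pics/w7.png

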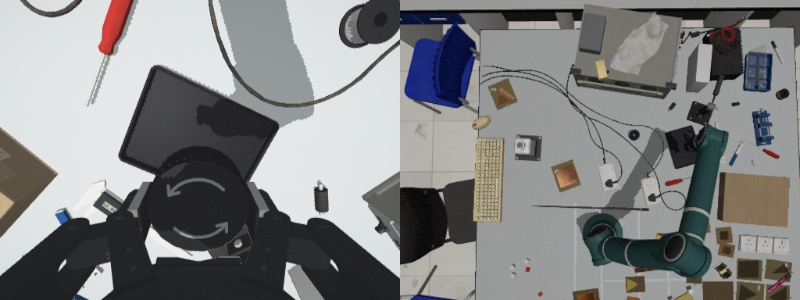

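The wrist view shows the cap still level and the tray clear below; the tray's dark area fits centre (0.459, -0.437), 198 × 149 mm. I'll lower to just above contact.

{"method": "servo_tool", "body": {
  "moves": "0 0 0 -6 -1 30 -1;0 0 0 -13 -2 75 -1;0 0 0 -13 -2 120 -1;0 0 0 -13 -2 150 -1;0 0 0 -13 -2 170 -1;0 0 0 -13 -2 182 -1;0 0 0 -13 -2 189 -1;0 0 0 -13 -2 189 -1;0 0 0 -13 -2 189 -1"
}}

```text
clock: 18.52
tcp_pos: [0.4558, -0.4379, -0.0076]
eef_rot: [0.42, 0.908, -0.0, 0.001]
ft_force: [0.1, -0.9, -1.4]
opening: 0.679
```

{"method": "servo_tool", "body": {
  "moves": "0 0 0 0 0 1 -1;0 0 0 0 0 2 -1;0 0 0 0 0 3 -1;0 0 0 0 0 4 -1;0 0 0 0 0 4 -1"
}}

```text
clock: 19.15
tcp_pos: [0.4552, -0.4374, -0.0127]
eef_rot: [0.42, 0.908, 0.0, -0.0]
ft_force: [-0.0, -0.2, -1.4]
opening: 0.678
```

{"method": "servo_tool", "body": {
  "moves": "0 0 0 0 0 1 -1;0 0 0 0 0 2 -1;0 0 0 0 0 3 -1;0 0 0 0 0 3 -1"
}}

```text
clock: 19.65
tcp_pos: [0.4553, -0.4374, -0.0156]
eef_rot: [0.42, 0.908, -0.0, -0.0]
ft_force: [-0.4, -0.4, -1.3]
opening: 0.678
```

{"method": "servo_tool", "body": {
  "moves": "0 0 0 0 0 1 -1;0 0 0 0 0 1 -1;0 0 0 0 0 1 -1"
}}

```text
clock: 20.02
tcp_pos: [0.4554, -0.4375, -0.016]
eef_rot: [0.42, 0.908, -0.0, 0.0]
ft_force: [-1.3, 0.5, 6.3]
opening: 0.679
```

{"method": "servo_tool", "body": {
  "moves": "0 0 0 0 0 1 -1;0 0 0 0 0 1 -1;0 0 0 0 0 1 -1"
}}

```text
clock: 20.4
tcp_pos: [0.4554, -0.4375, -0.0168]
eef_rot: [0.42, 0.908, -0.0, 0.0]
ft_force: [-2.0, 1.3, 7.9]
opening: 0.683
```

Contact at about 6–8 N. I'll open and withdraw.

{"method": "servo_tool", "body": {
  "moves": "0 0 0 0 0 -1 -1;0 0 0 0 0 -1 -1;0 0 0 0 0 -1 1;0 0 0 0 0 -1 1;0 0 0 0 0 -1 1;0 0 0 0 0 -1 1;0 0 0 0 0 -10 1;0 0 0 0 0 -30 1;0 0 0 0 0 -70 1;0 0 0 0 0 -130 1;0 0 0 0 0 -190 1;0 0 0 0 0 -190 1"
}}

```text
clock: 21.9
tcp_pos: [0.4586, -0.4393, 0.18]
eef_rot: [0.419, 0.908, -0.002, 0.006]
ft_force: [0.7, 0.5, 0.0]
opening: 1.003
```

Run:
```python
from h import *
np.set_printoptions(precision=4,suppress=True)
s=sense();p=s['tcp_pos'];print(s['clock'],p,s['ft_force'],s['opening'])
q,d=cams.read_camera('wrist');W=cloud(d,cams.camera_model('wrist'))
M=(W[...,2]>.028)&(W[...,2]<.05)&(np.hypot(W[...,0]-.4554,W[...,1]+.4375)<.05)
k=W[M];print('cap',M.sum(),cv2.minEnclosingCircle(k[:,:2].astype(np.float32)),np.median(k[:,2]))
A=np.c_[k[:,:2],np.ones(len(k))];print('slope',np.linalg.lstsq(A,k[:,2],rcond=None)[0])
q2,d2=cams.read_camera('top');o=np.load('pics/top1.npz')['p']
for n,(u,v) in dict(spool=(300,173),b1=(212,225),b2=(131,120)).items():
    print(n,np.abs(q2[v-22:v+22,u-22:u+22].astype(int)-o[v-22:v+22,u-22:u+22]).max(2).mean())
cv2.imwrite('pics/w8.png',cv2.resize(np.hstack([q,q2]),(800,300))[...,::-1])
```

```text
21.9 [ 0.4586 -0.4393  0.18  ] [0.6502 0.4643 0.0044] 1.0030476435097502
cap 2286 ((0.4520145356655121, -0.4364091753959656), 0.030170785263180733) 0.032165509022861805
slope [-0.0031  0.0028  0.0348]
spool 6.240702479338843
b1 73.34245867768595
b2 3.883780991735537
```

View pics/w8.png

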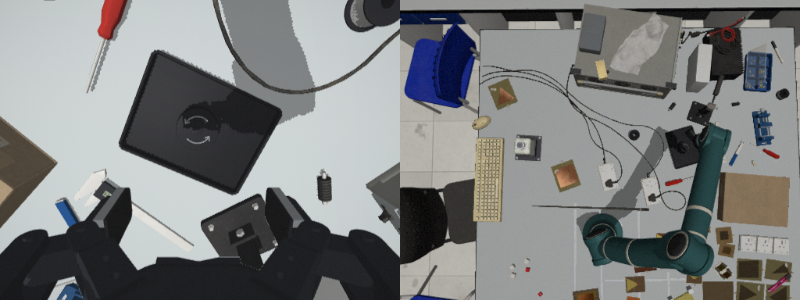

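Run:
```python
from h import *
np.set_printoptions(precision=4,suppress=True)
s=sense();print(s['clock'],s['tcp_pos'])
q,d=cams.read_camera('wrist');W=cloud(d,cams.camera_model('wrist'))
r=np.hypot(W[...,0]-.4535,W[...,1]+.437)
M=(r<.025)&(W[...,2]>.02);F=(r>.045)&(r<.062)
k=W[M];A=np.c_[k[:,:2],np.ones(len(k))];print('cap',np.median(k[:,2]),np.linalg.lstsq(A,k[:,2],rcond=None)[0],'floor',np.median(W[F][:,2]))
q2=cams.read_camera('top')[0];o=np.load('pics/top0.npz')['p']
for n,(u,v) in dict(spool=(300,173),b1=(212,225),b2=(131,120)).items():
    print(n,np.abs(q2[v-22:v+22,u-22:u+22].astype(int)-o[v-22:v+22,u-22:u+22]).max(2).mean())
```

```text
22.0 [ 0.4554 -0.4378  0.1743]
cap 0.28030589643802084 [-4.703   5.5128  4.7174] floor 0.2600269983385029
spool 8.256198347107437
b1 6.110537190082645
b2 5.894628099173554
```

{"method": "servo_tool", "body": {
  "moves": "0 0 0 0 0 0 1;0 0 0 0 0 0 1;0 0 0 0 0 0 1;0 0 0 0 0 0 1"
}}

```text
clock: 22.6
tcp_pos: [0.4553, -0.4373, 0.1722]
eef_rot: [0.419, 0.908, 0.0, -0.0]
ft_force: [-0.3, 0.4, 1.3]
opening: 1.003
```

Run:
```python
from h import *
np.set_printoptions(precision=4,suppress=True)
s=sense();print(s['clock'],s['tcp_pos'])
q,d=cams.read_camera('wrist');W=cloud(d,cams.camera_model('wrist'));z=W[...,2]
r=np.hypot(W[...,0]-.4535,W[...,1]+.437)
M=(r<.025)&(z>.02)&(z<.06);F=(r>.04)&(r<.062)&(z<.012);B=(r>.16)&(r<.25)&(z<.02)
k=W[M];A=np.c_[k[:,:2],np.ones(len(k))];print('cap',np.median(k[:,2]),np.linalg.lstsq(A,k[:,2],rcond=None)[0],'floor',np.median(z[F]),'bench',np.median(z[B]))
```

```text
22.6 [ 0.4553 -0.4373  0.1722]
cap 0.035582385855913806 [ 0.0012 -0.0007  0.0348] floor 0.0029695122238116156 bench 9.55656739822508e-05
```

The cap's top is at 0.0356 (0.0355 expected) and level, and the tray floor reads 0.003. All good, so I'm handing in.

```bash
python3 -c "
from workcell import env
print(env.job_done())"
```

```text
the job is handed in; nothing more can be done
None
```

The cap is off the bottle and sits top up and flat in the tray. I handed the job in at 22.6 s with the gripper open and clear. I pressed the cap with about 20–24 N, turned it about 85° anticlockwise and lifted it. I lowered it until it touched the tray floor at 6–8 N before letting go.

**Last checks**
- The cap's top is 35.6 mm above the bench, where 35.5 mm was expected. It is level, and the tray floor reads 3.0 mm.
- The last top picture shows the spool and both boards near the work unmoved.

**What disagreed**
- **Fingertips:** they sat about 30 mm higher than the stated TCP offset implies. My first grasp therefore closed in the air just above the cap. I corrected it from the pictures.
- **Turning torque:** it read only 0.1–0.27 N m, against the stated 0.4 N m of seal friction. The cap still came free, needing only about 5 N to pull it up.
- **Height reading:** one check, taken while the arm was still settling, put the cap's top about 3 mm low, and a repeat during the same settling was unusable. The reading after it settled agreed.

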